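# Loosen the bun slicer's clamp bolt with its ratchet

### The job

The guide fence of the bun slicer has to be freed for a different bun size. Flip the red direction lever on the ratchet all the way over to the loosen side (anticlockwise seen from above), then work the handle to and fro until the clamp bolt's white pointer stands inside the green band, and let go. Do not tighten the bolt any further on the way, leave the lever on the loosen side, and do not push aside the things standing around.

Things in the scene. Friction and masses are not known exactly. Their poses are not given: they have to be found in the camera images.
- slicer: White bun slicer fixed to the counter; deck 340 x 306 mm, steel top at 60 mm. Origin: on the counter (z = 0) right under the upright axis of the clamp bolt. x points away from the operator to the cutter housing (140 to 230 mm from the axis, 135 mm high), y to its left. Two fences 90 mm high stand at y = 118 and -118 mm, x 25 to 140 mm. The ratchet handle points along -x at joint value 0.
- ratchet (a joint): Swing of the ratchet handle about the bolt axis, rad, + anticlockwise from above, stops at -0.65 and 0.65. A level bar out to 190 mm from the axis, 86 to 108 mm high. Idle direction: almost free (under 0.2 N m, clicks). Working direction: carries the bolt, about 0.6 N m (4 N at the grip). Tooth pitch 0.52 rad: up to that much of a stroke may be idle before a pawl takes a tooth.
- handle_stop (a point): Top of the end-stop post that halts the handle at its anticlockwise end (0.65): a dark post 10 mm thick, top 100 mm above the counter, 100 mm from the bolt axis. Its twin stands mirrored on the clockwise side.
- direction_lever (a joint): Red lever on the ratchet, relative to the handle, rad: 0 = tighten side (as found, up to 0.1), 0.90 = fully on the loosen side, anticlockwise from above; half way the ratchet grips both ways. Pivot 86 mm from the bolt axis on the handle's centre line; arm points outward, 0.45 rad clockwise of the handle's line at 0, 0.45 anticlockwise at 0.90. Stiff: stays where left.
- lever_tab (a point): Upright red tab on the lever, 28 mm from its pivot, pushed sideways: 8 mm thick, 12 mm along the lever, 107 to 137 mm high (this point: 125); lever arm below it up to 113 mm, handle up to 108. Some 4 N flip it, more than the idle handle resists: pushed towards loosen it first carries the handle along anticlockwise to its stop, and flips only there.
- handle_grip (a point): Middle of the black grip of the ratchet handle: 162 mm out from the bolt axis, 97 mm above the counter. The grip is 56 mm long (along the handle), 22 mm wide and 22 mm tall, with 26 mm or more of air below it.
- bolt_wheel (a joint): Turn of the clamp bolt with its tooth wheel, rad, positive = loosening (anticlockwise from above). 0 = hard tight; found at 0.2 to 0.4; the green band runs from 1.90 to 3.35; stop at 3.3. Stays where it is left.
- pointer_tip (a point): Tip of the white pointer on the bolt, 70 mm from the bolt axis, 67 mm above the counter, over a black disc with a red band (tight) and a green band (loosened). It points 1.3 rad clockwise of the slicer's x axis at bolt value 0 and turns with the bolt.
- shaker: Bystander: steel flour shaker, 68 mm in diameter, 92 mm tall, origin under its centre.
- bun_tray: Bystander: black tray 260 x 180 x 18 mm with six buns, 45 mm high in all, origin under its centre.
- card_stand: Bystander: blank dark price card 75 mm wide, 60 mm high on a small wooden foot, origin under its centre.

How it is judged:
By the outcome, as a careful person would: the job done as asked, in the order asked, and still so for the second after the job is handed in, with the robot touching nothing.
It also fails if it takes over 56 s, if anything falls off the work surface, if the arm or the gripper's body presses on something with over 40 N, if the wrist force passes 120 N, or if a joint passes its speed limit or range.

### The arm

A 6-joint arm with a two-finger parallel gripper is mounted at the origin on the work surface. World frame = base frame: x ahead of the robot, y to its left, z up, the work surface at z = 0. Lengths are in m, angles in rad, forces in N, time in s.
With the tool pointing down it reaches from about 0.275 to 0.75 m from the base axis. Payload 10.2 kg.
Tool frame: the origin (TCP) lies midway between the tips of the shut fingers; the grasp point (between the pads) lies 19 mm behind it (env.hold_point_z is the distance from the TCP to the grasp point, in m); x points along the fingers, z is the direction in which the jaws open and shut, and the axes are right-handed (so a half turn about x gives the same grasp; the last joint's range is limited). The gripper opens to 85 mm and grips with 20 to 120 N. Pads are 22 mm wide; open, the fingers measure 114 mm over their backs; the gripper's body (76 mm by 85 mm) begins 54 mm behind the grasp point. The pads swing forward as they close: fully open they stand 13 mm farther back than shut.
Start: joints at [-1.443, 0.313, 1.498, -0, 1.331, -0.223], TCP at [0.18, -0.493, 0.204] pointing down, gripper open.
Joint ranges: [-2.94, 2.94], [-0.97, 2.17], [0.19, 2.56], [-1.23, 4.37], [0.02, 3.11], [-2.88, 2.88]. Speed limits (rad/s): [2.39, 2.39, 3.01, 3.14, 3.14, 3.14].

### API

Orientations are given as a unit quaternion [x, y, z, w].
In Python, from bench import env, kinematics, monitor, eyes, job gives the robot as it stands. The module is installed in compiled form; this text tells all that it offers. Calls block until the motion is done:
- env.reach(position, orientation): joint-space move of the TCP to a pose.
- env.movel(position, velocity=0.15, frame=None, guard=None): straight line of the TCP; frame=None keeps the orientation; velocity is the mean speed in m/s. With guard (N) it stops when the force on the tool has changed by that much, and returns True; else False.
- env.set_joints(angles): joint-space move.
- env.release() and env.close_gripper(effort=None): open the fingers fully, or close them until they stop; effort is the grip in N (None keeps the last).
- env.hold(seconds).
- kinematics.ik(position, orientation): joint angles nearest the present ones, or None.
- monitor.sense(): the state.
- eyes.grab_frame(name): name is "side" or "top" or "wrist"; returns a dict with "frame" (400x640x3 uint8, red, green, blue), "mtx" (3x3 intrinsics, pixels), "view" (4x4, takes a point from world to camera coordinates). Camera axes: x right, y down, z forward; pixel columns grow to the right and rows downward; lengths in m; the calibration is good to about 2 mm. A picture is of the moment at which its call begins. There is no depth.
A pose or a line that the arm cannot do raises env.MotionError and nothing moves.
- job.hand_in(): hands the job in, once; it reports no verdict.
The state is a dict: "clock": time; "joints": joint angles; "qvel": joint speeds; "joint_efforts": joint torques, N m; "position": TCP position; "ee_rot": TCP orientation; "contact_force": force on the tool from outside, world axes, zero at the start; "ft_torque": the same for the moment, N m; "finger_gap": opening from 0.0 (shut) to 1.0 (fully open).
Only numpy, scipy, OpenCV 4.12 (cv2) and the standard library are available. Lean on these libraries where they do the work, as an engineer would, in place of code of your own. Each camera call takes 0.05 s, during which the arm holds its last target.

## Working session

There is one attempt and no reset: what is moved stays moved. The work goes in short steps, each a Python script; the robot and the scene stay as the last script left them, time stands still between calls to the robot, and variables do not carry over. Pictures are saved under pics/ and viewed, and the job is handed in when it is done.

```bash
mkdir -p pics; python3 - <<'E'
from bench import env, kinematics, monitor, eyes, job
import cv2,numpy as np
s=monitor.sense();print(s)
for n in("side","top","wrist"):
    f=eyes.grab_frame(n);cv2.imwrite(f"pics/{n}0.png",f["frame"][...,::-1]);np.savez(f"pics/{n}0.npz",**f)
    print(n,f["mtx"].tolist(),np.round(f["view"],4).tolist())
E
```

```text
{'clock': 0.0, 'joints': array([-1.44339028e+00,  3.13475460e-01,  1.49844329e+00, -6.23594696e-06,
        1.33102656e+00, -2.23413682e-01]), 'qvel': array([ 2.33727389e-03, -1.55736660e-03, -4.05128295e-04,  9.46414415e-05,
        3.32372221e-04,  1.18173228e-03]), 'joint_efforts': array([-1.05868294e-03, -4.12265575e+01, -2.59743243e+01, -2.10423559e-04,
        4.23483521e-03,  6.39097266e-06]), 'position': array([ 0.18036637, -0.49272288,  0.20301975]), 'ee_rot': array([ 0.40542372,  0.57990671, -0.4047186 ,  0.57926045]), 'contact_force': array([-0.27893828,  0.38786071, -1.03400033]), 'ft_torque': array([0.00823481, 0.00909855, 0.02485354]), 'finger_gap': 0.9989672046342962}
side [[403.8297895767057, 0.0, 327.26859108123585], [0.0, 403.8297895767057, 200.91477386856667], [0.0, 0.0, 1.0]] [[0.9828, -0.1828, 0.0259, -0.6131], [-0.0616, -0.4571, -0.8873, 0.1474], [0.174, 0.8704, -0.4605, 0.7991], [0.0, 0.0, 0.0, 1.0]]
top [[475.56351729345795, 0.0, 321.2234005026236], [0.0, 475.56351729345795, 205.78873500339108], [0.0, 0.0, 1.0]] [[0.015, -0.9999, -0.0049, 0.0171], [-0.9899, -0.0141, -0.141, 0.6252], [0.1409, 0.007, -0.99, 1.1956], [0.0, 0.0, 0.0, 1.0]]
wrist [[283.12061274201557, 0.0, 318.83320148431926], [0.0, 283.12061274201557, 202.34736742173172], [0.0, 0.0, 1.0]] [[0.3443, -0.9389, -0.0007, -0.5247], [-0.9014, -0.3307, 0.2796, -0.0382], [-0.2628, -0.0957, -0.9601, 0.3788], [0.0, 0.0, 0.0, 1.0]]
```

View pics/side0.png

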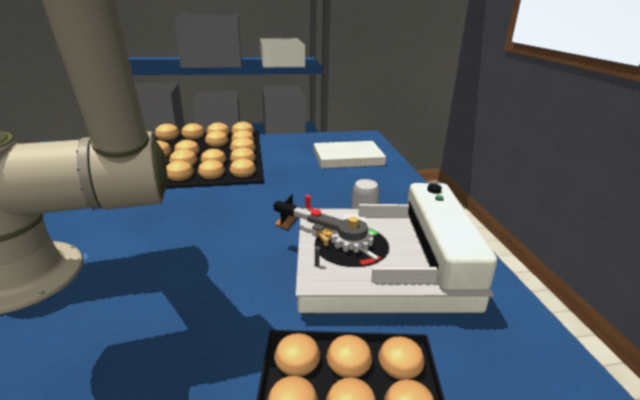

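View pics/top0.png

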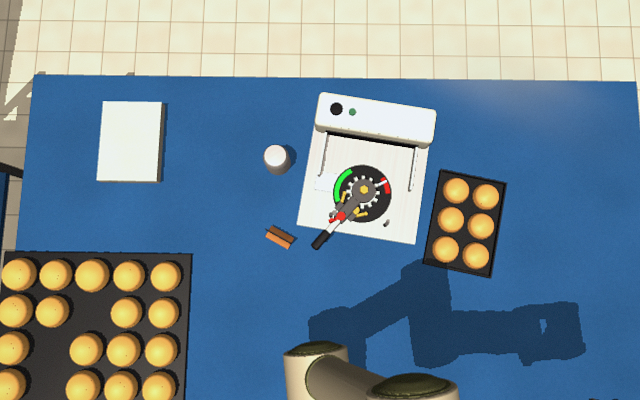

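View pics/wrist0.png

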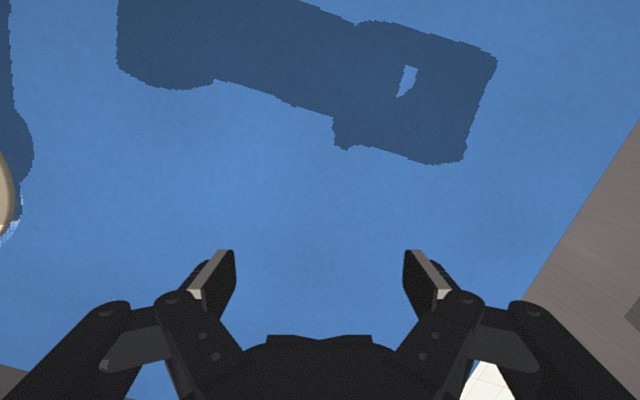

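```bash
python3 - <<'E'
import cv2
a=cv2.imread("pics/top0.png")[80:270,250:450];cv2.imwrite("pics/topz.png",cv2.resize(a,None,fx=4,fy=3.0 if 0 else 4*0.75+0,interpolation=2) if 0 else cv2.resize(a[60:,20:200],None,fx=4.4,fy=4.4,interpolation=2))
a=cv2.imread("pics/side0.png")[175:305,260:420];cv2.imwrite("pics/sidez.png",cv2.resize(a,None,fx=4.5,fy=4.5,interpolation=2))
E
```

```text
(no output)
```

View pics/topz.png

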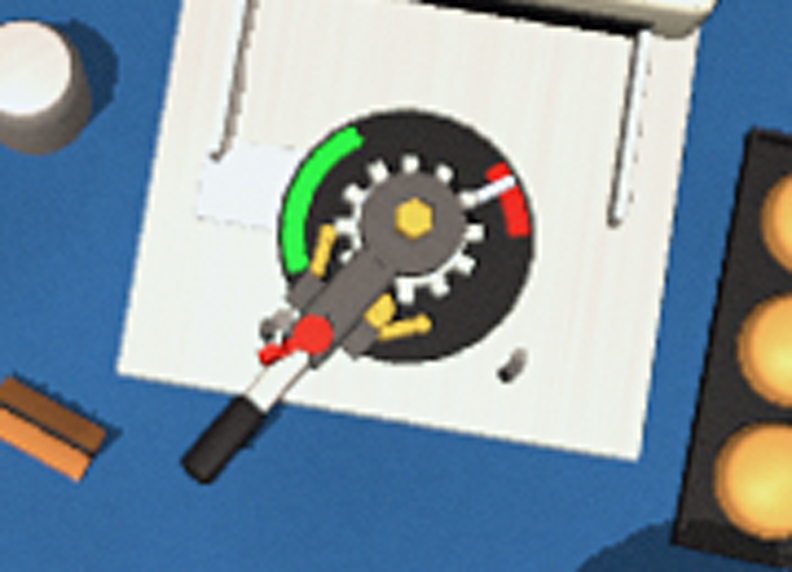

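View pics/sidez.png

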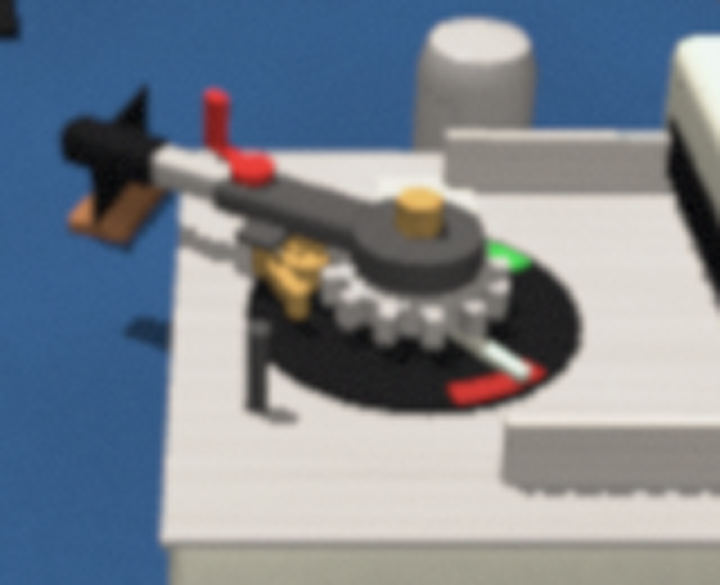

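```bash
cat > h.py <<'E'
import numpy as np,cv2
def ray(f,uv):
    V=f["view"];R=V[:3,:3];o=-R.T@V[:3,3]
    d=R.T@np.linalg.solve(f["mtx"],np.array([uv[0],uv[1],1.]));return o,d/np.linalg.norm(d)
def onz(f,uv,z):
    o,d=ray(f,uv);return o+d*(z-o[2])/d[2]
def tri(f,u,g,v):
    a,d=ray(f,u);b,e=ray(g,v)
    s=np.linalg.lstsq(np.c_[d,-e],b-a,rcond=None)[0];p=a+d*s[0];q=b+e*s[1];return (p+q)/2,np.linalg.norm(p-q)
def proj(f,p):
    c=f["view"]@np.r_[p,1];c=f["mtx"]@c[:3];return c[:2]/c[2]
E
python3 - <<'E'
from h import *
T=np.load("pics/top0.npz");S=np.load("pics/side0.npz")
tz=lambda u,v:(u/4.4+270,v/4.4+140)
sz=lambda u,v:(u/4.5+260,v/4.5+175)
L=onz(T,tz(118,373),.06);R=onz(T,tz(638,458),.06);print("corners",L,R,np.linalg.norm(L-R))
yax=(L-R)/np.linalg.norm(L-R);yaw=np.arctan2(-yax[0],yax[1]);print("yaw",yaw)
x=np.array([np.cos(yaw),np.sin(yaw),0]);print("axis from corners",(L+R)/2+x*.11)
print("cap",tri(T,tz(414,214),S,sz(421,192)))
tab=tri(T,tz(268,355),S,sz(215,95));print("tabtop",tab)
print("shaker top",onz(T,(275,153),.092))
print("card",onz(T,(280,237),.02))
print("grip",onz(T,tz(222,440),.1), tri(T,tz(222,440),S,sz(108,148)))
E
```

```text
corners [0.57263548 0.08787484 0.06      ] [ 0.52767067 -0.21373984  0.06      ] 0.30494794187443175
yaw -0.14799039373536582
axis from corners [ 0.65895071 -0.07915209  0.06      ]
cap (array([ 0.65776227, -0.07873106,  0.1241156 ]), np.float64(0.0006783024610871071))
tabtop (array([0.57767697, 0.001652  , 0.13617018]), np.float64(0.003375152091995204))
shaker top [0.75220633 0.145695   0.092     ]
card [0.54367753 0.1338073  0.02      ]
grip [0.53176054 0.02647045 0.1       ] (array([0.53162809, 0.02648914, 0.09867036]), np.float64(0.00044944919818854764))
```

```bash
cat >> h.py <<'E'
from scipy.spatial.transform import Rotation as Ro
A=np.array([0.6582,-0.079]);YAW=-0.148;TH0=np.pi+YAW
e=lambda a:np.array([np.cos(a),np.sin(a)])
def quat_y(n):   # tool down, tool y along n
    x=np.array([0,0,-1.]);y=np.r_[n,0];return Ro.from_matrix(np.c_[x,y,np.cross(x,y)]).as_quat()
def quat_z(n):
    x=np.array([0,0,-1.]);z=np.r_[n,0];return Ro.from_matrix(np.c_[x,np.cross(z,x),z]).as_quat()
def push(q,d,gap=.015,out=.003,sg=1,z=.119):
    th=TH0+q;ph=th-.45+d;n=e(ph-np.pi/2)
    p=A+.086*e(th)+(.028+out)*e(ph)+gap*n
    return np.r_[p,z],quat_y(sg*n)
def grip(q,sg=1,z=.078,r=.162):
    th=TH0+q;return np.r_[A+r*e(th),z],quat_z(sg*e(th+np.pi/2))
E
python3 - <<'E'
from h import *
from bench import env,kinematics,monitor
for sg in(1,-1):
    print(sg)
    for q,d,g in[(-.545,.05,.04),(-.545,.05,.015),(0,.05,.015),(.65,.05,.015),(.65,.5,.015),(.65,1,.015)]:
        j=kinematics.ik(*push(q,d,g,sg=sg));print('p',q,d,push(q,d,g)[0],None if j is None else np.round(j,2))
    for q in(.62,0,-.62):
        j=kinematics.ik(*grip(q,sg));print('g',q,None if j is None else np.round(j,2))
E
```

```text
1
p -0.545 0.05 [0.61330326 0.02186219 0.119     ] [-0.16  0.58  1.33 -0.    1.24  0.94]
p -0.545 0.05 [0.591103   0.01036661 0.119     ] [-0.18  0.53  1.4  -0.    1.21  0.91]
p 0 0.05 [ 0.55449426 -0.03736448  0.119     ] [-0.28  0.46  1.52 -0.    1.16  0.27]
p 0.65 0.05 [ 0.55044429 -0.10861594  0.119     ] [-0.4   0.47  1.5  -0.    1.17 -0.51]
p 0.65 0.5 [ 0.54854884 -0.12386542  0.119     ] [-0.43  0.47  1.5  -0.    1.17 -0.98]
p 0.65 1 [ 0.55441337 -0.13986485  0.119     ] [-0.45  0.49  1.47 -0.    1.18 -1.5 ]
g 0.62 [-0.51  0.47  1.62 -0.    1.05  0.59]
g 0 [-0.34  0.4   1.73 -0.    1.01  1.37]
g -0.62 [-0.15  0.48  1.6  -0.    1.06  2.18]
-1
p -0.545 0.05 [0.61330326 0.02186219 0.119     ] [-0.16  0.58  1.33 -0.    1.24 -2.2 ]
p -0.545 0.05 [0.591103   0.01036661 0.119     ] [-0.18  0.53  1.4  -0.    1.21 -2.23]
p 0 0.05 [ 0.55449426 -0.03736448  0.119     ] [-0.28  0.46  1.52 -0.    1.16 -2.87]
p 0.65 0.05 [ 0.55044429 -0.10861594  0.119     ] [-0.4   0.47  1.5  -0.    1.17  2.64]
p 0.65 0.5 [ 0.54854884 -0.12386542  0.119     ] [-0.43  0.47  1.5  -0.    1.17  2.16]
p 0.65 1 [ 0.55441337 -0.13986485  0.119     ] [-0.45  0.49  1.47 -0.    1.18  1.64]
g 0.62 [-0.51  0.47  1.62 -0.    1.05 -2.55]
g 0 [-0.34  0.4   1.73 -0.    1.01 -1.77]
g -0.62 [-0.15  0.48  1.6  -0.    1.06 -0.96]
```

```bash
python3 - <<'E'
from h import *
from bench import env,kinematics,monitor,eyes
def F():
    s=monitor.sense();return round(s["clock"],2),np.round(s["contact_force"],1),np.round(s["position"],4)
env.close_gripper(20)
p,o=push(-.545,.05,.04);env.reach(p+[0,0,.1],o)
print(F())
print(env.movel(p,.15,guard=15),F())
f=eyes.grab_frame("top");cv2.imwrite("pics/top1.png",cv2.resize(f["frame"][120:280,240:440,::-1],None,fx=3.5,fy=3.5,interpolation=2))
p,o=push(-.545,.05,.02);print(env.movel(p,.1,guard=15),F())
for q in(-.3,0,.3,.5):
    p,o=push(q,.05,.015);print(q,env.movel(p,.12,frame=o,guard=20),F())
f=eyes.grab_frame("top");cv2.imwrite("pics/top2.png",cv2.resize(f["frame"][120:280,240:440,::-1],None,fx=3.5,fy=3.5,interpolation=2))
E
```

```text
(3.31, array([ 0.5, -0.7,  0.2]), array([0.6133, 0.0209, 0.219 ]))
False (4.12, array([-0.3, -0.3, -1. ]), array([0.6138, 0.0217, 0.12  ]))
False (4.53, array([0.2, 0.1, 0.4]), array([0.596 , 0.0126, 0.1198]))
-0.3 False (4.94, array([ 0.5,  0.1, -0.1]), array([ 0.5721, -0.0084,  0.1194]))
0 False (5.39, array([-0.3, -0. ,  0.3]), array([ 0.5551, -0.0369,  0.1191]))
0.3 False (5.84, array([-0. ,  0.6, -0. ]), array([ 0.5472, -0.0692,  0.119 ]))
0.5 False (6.19, array([ 0.6, -0.4,  0.5]), array([ 0.5474, -0.0914,  0.1189]))
```

View pics/top1.png

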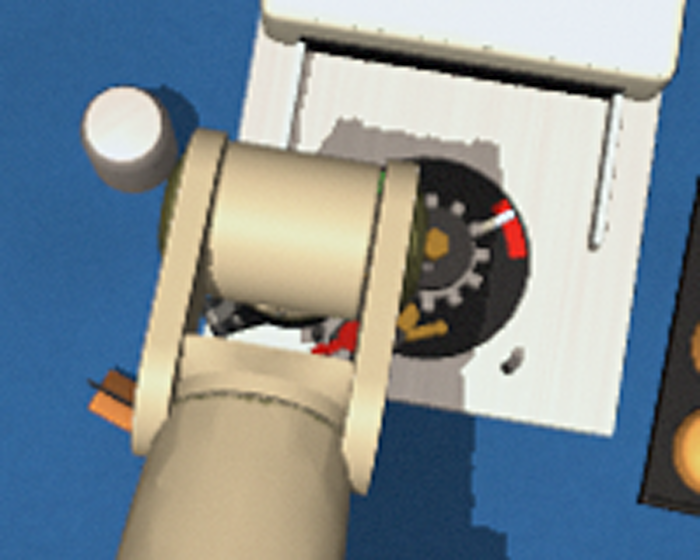

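View pics/top2.png

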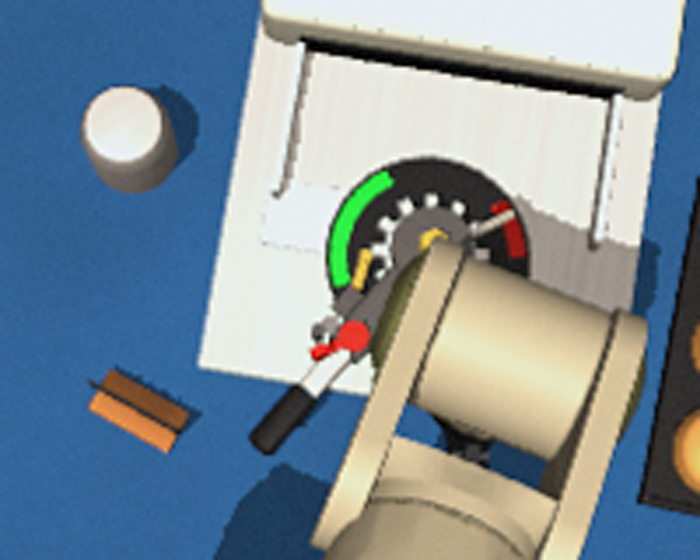

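```bash
python3 - <<'E'
from h import *
from bench import env,kinematics,monitor,eyes
print(monitor.sense()["finger_gap"])
f=eyes.grab_frame("side");cv2.imwrite("pics/side2.png",cv2.resize(f["frame"][140:300,230:430,::-1],None,fx=3.7,fy=3.7,interpolation=2))
f=eyes.grab_frame("wrist");cv2.imwrite("pics/wrist2.png",f["frame"][...,::-1])
E
```

```text
0.0015227866977962092
```

View pics/side2.png

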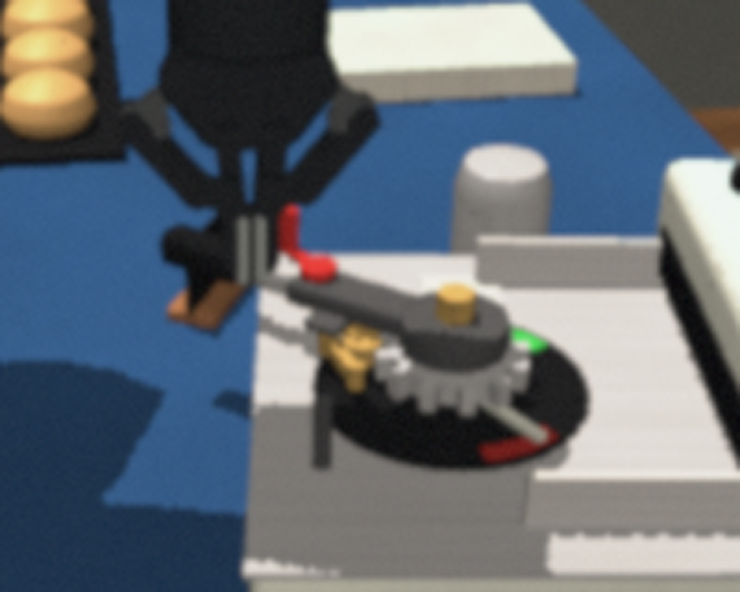

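View pics/wrist2.png

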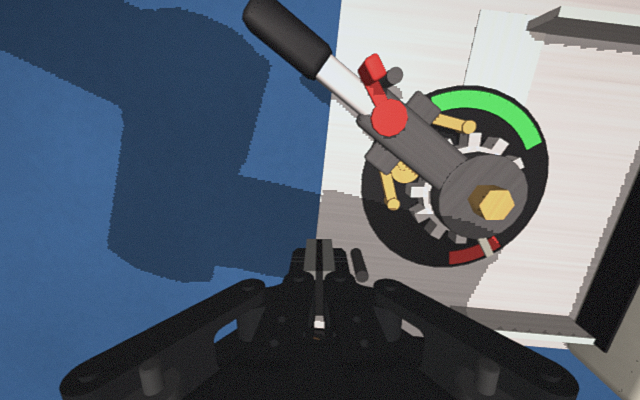

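```bash
python3 - <<'E'
from h import *
from bench import env,kinematics,monitor,eyes
fs={}
for n in("side","top","wrist"):
    f=fs[n]=eyes.grab_frame(n);np.savez(f"pics/{n}3.npz",**f)
    for nm,p in dict(tab_exp=[.5777,.0017,.137],tabbase=[.5777,.0017,.113],tcp=monitor.sense()["position"]).items():print(n,nm,proj(f,np.array(p)).round(1))
    h=cv2.cvtColor(f["frame"],cv2.COLOR_RGB2HSV)
    m=((h[...,0]<8)|(h[...,0]>172))&(h[...,1]>150)&(h[...,2]>110)
    c,_,st,ce=cv2.connectedComponentsWithStats(m.astype(np.uint8))
    for i in range(1,c):
        if st[i,4]>12:print(st[i],ce[i].round(1))
w=fs["wrist"]["frame"][30:190,320:480,::-1];cv2.imwrite("pics/w3.png",cv2.resize(w,None,fx=3.7,fy=3.7,interpolation=2))
w=fs["side"]["frame"][190:250,280:360,::-1];cv2.imwrite("pics/s3.png",cv2.resize(w,None,fx=8,fy=8,interpolation=2))
w=fs["top"]["frame"][190:250,300:380,::-1];cv2.imwrite("pics/t3.png",cv2.resize(w,None,fx=8,fy=8,interpolation=2))
E
```

```text
side tab_exp [307.  195.8]
side tabbase [306.9 206. ]
side tcp [297.8 227.4]
[306 195  14  21 106] [311.3 206.9]
[362 259  12   4  18] [367.9 260.8]
top tab_exp [331.  219.9]
top tabbase [330.8 221. ]
top tcp [369.1 233.8]
[380 177   6   4  15] [382.5 178.7]
[384 182   6  11  44] [386.8 187.4]
[329 212  17  11  89] [338.4 216.8]
wrist tab_exp [374.   69.2]
wrist tabbase [366.2  76.3]
wrist tcp [321.  233.1]
[ 365   53   43   83 1709] [383.9 101.5]
[488 236  12  14  96] [493.5 242.4]
[449 245  35  19 397] [465.1 254.5]
```

View pics/w3.png

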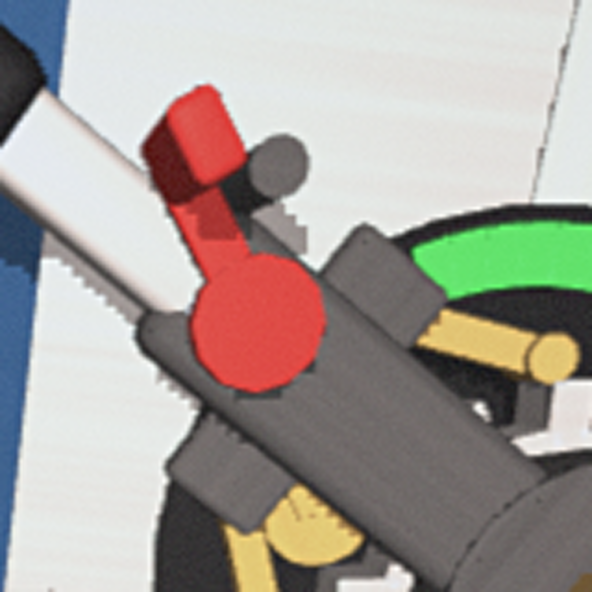

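View pics/t3.png

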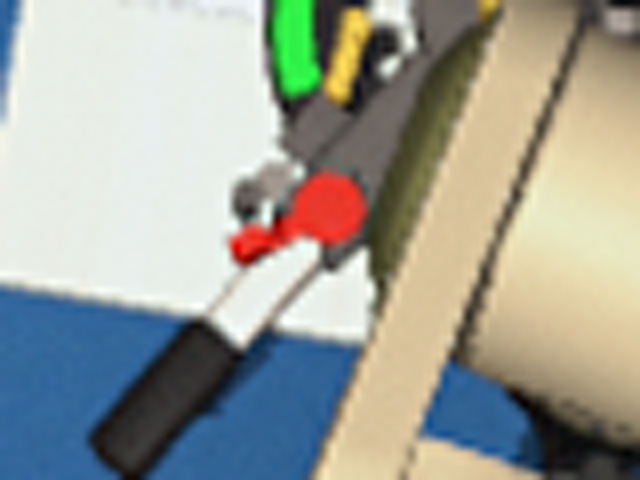

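View pics/s3.png

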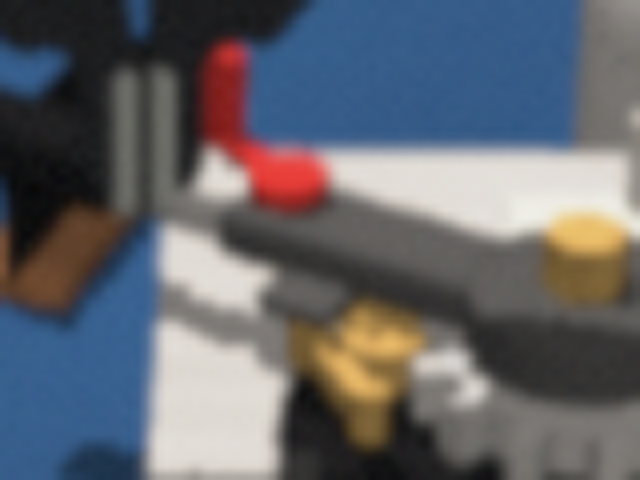

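```bash
python3 - <<'E'
from h import *
S=np.load("pics/side3.npz");W=np.load("pics/wrist3.npz")
for v in[(318.5,238),(318.5,245)]:print(tri(S,(297.7,216.5),W,v))
w=S["frame"][180:250,270:340,::-1];cv2.imwrite("pics/s3b.png",cv2.resize(w,None,fx=8,fy=8,interpolation=0))
w=W["frame"][220:350,240:400,::-1];cv2.imwrite("pics/w3b.png",cv2.resize(w,None,fx=4.5,fy=4.5,interpolation=0))
from bench import monitor
s=monitor.sense();print(s["position"],Ro.from_quat(s["ee_rot"]).as_matrix().round(3))
E
```

```text
(array([ 0.54688903, -0.0861663 ,  0.1396596 ]), np.float64(0.0019597267252545636))
(array([ 0.54660665, -0.0896163 ,  0.1416324 ]), np.float64(0.0017321174231202045))
[ 0.54726287 -0.09166063  0.11903179] [[ 0.     0.049  0.999]
 [ 0.     0.999 -0.049]
 [-1.     0.     0.   ]]
```

View pics/s3b.png

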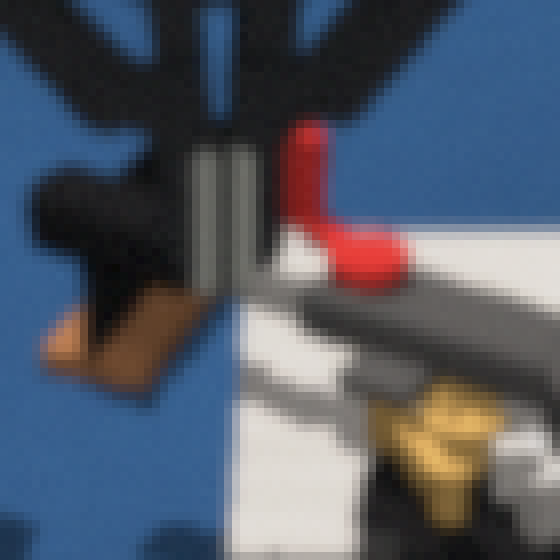

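View pics/w3b.png

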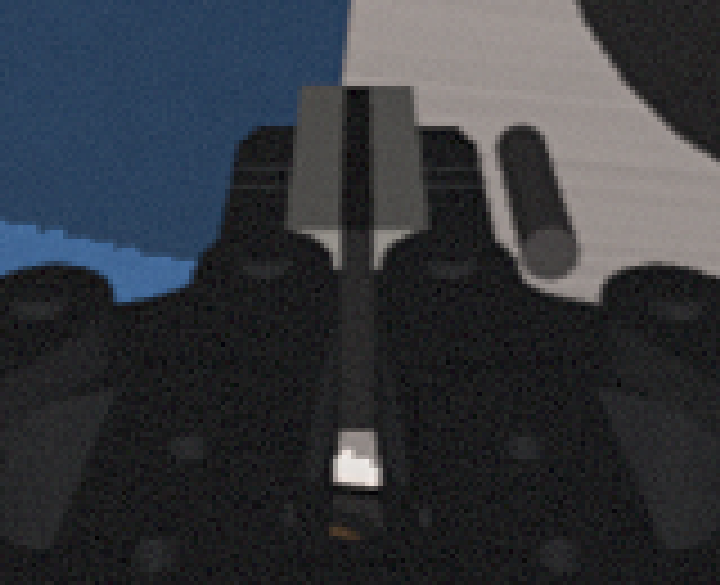

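```bash
python3 - <<'E'
from h import *
from bench import env,kinematics,monitor,eyes
def F():
    s=monitor.sense();return round(s["clock"],2),np.round(s["contact_force"],1),np.round(s["position"],4)
print(env.hold_point_z)
q=monitor.sense()["position"];env.movel(q+[0,0,.06],.2)
p,o=push(-.545,.05,.06);env.reach(p+[0,0,.04],o)
p[2]=.085;print(env.movel(p,.15,guard=8),F())
p[2]=.03;print(env.movel(p,.04,guard=5),F())
f=eyes.grab_frame("side");cv2.imwrite("pics/s4.png",cv2.resize(f["frame"][140:300,230:430,::-1],None,fx=3.7,fy=3.7,interpolation=2))
p[2]=.105;env.movel(p,.15);print(F())
E
```

```text
0.0187
False (8.76, array([-0.1, -0.3,  0.3]), array([0.6316, 0.0308, 0.086 ]))
True (9.97, array([-1.8, -0. ,  4.4]), array([0.6309, 0.0311, 0.0324]))
(10.66, array([-0.3, -1.2, -0.1]), array([0.6305, 0.0311, 0.1039]))
```

View pics/s4.png

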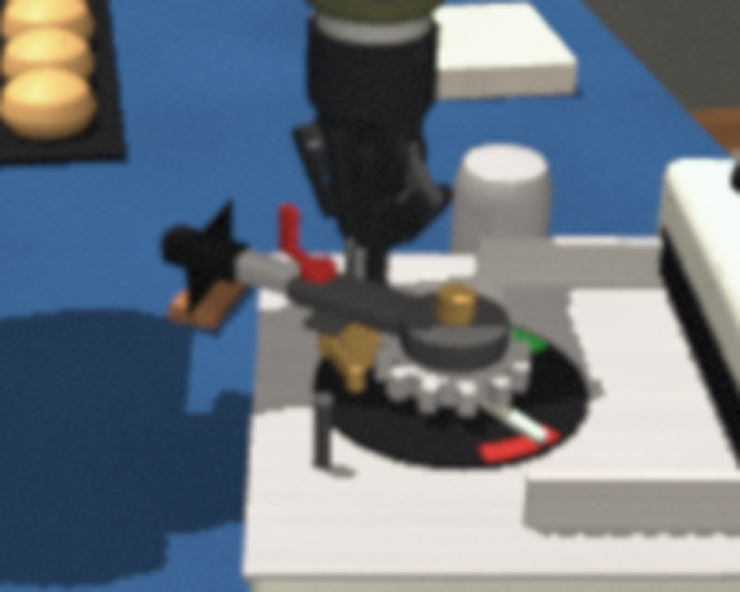

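```bash
python3 - <<'E'
from h import *
from bench import env,kinematics,monitor,eyes
def F():
    s=monitor.sense();return round(s["clock"],2),np.round(s["contact_force"],1),np.round(s["position"],4)
Z=.0915
p,o=push(-.545,.05,.035,z=Z);print(env.movel(p,.12,guard=10),F())
for q in(-.4,-.1):
    p,o=push(q,.05,.015,z=Z);print(q,env.movel(p,.12,frame=o,guard=15),F())
for n in("side","top"):
    f=eyes.grab_frame(n);a=f["frame"][140:300,230:430,::-1] if n=="side" else f["frame"][120:280,240:440,::-1]
    cv2.imwrite(f"pics/{n}5.png",cv2.resize(a,None,fx=3.7,fy=3.7,interpolation=2))
E
```

```text
False (11.04, array([-0.1,  0.4, -0. ]), array([0.6087, 0.0196, 0.0909]))
-0.4 False (11.49, array([-0.1,  0.5,  0.4]), array([ 5.797e-01, -1.000e-04,  9.190e-02]))
-0.1 False (11.94, array([ 4. ,  2.2, -1.1]), array([ 0.5604, -0.0268,  0.0916]))
```

View pics/side5.png

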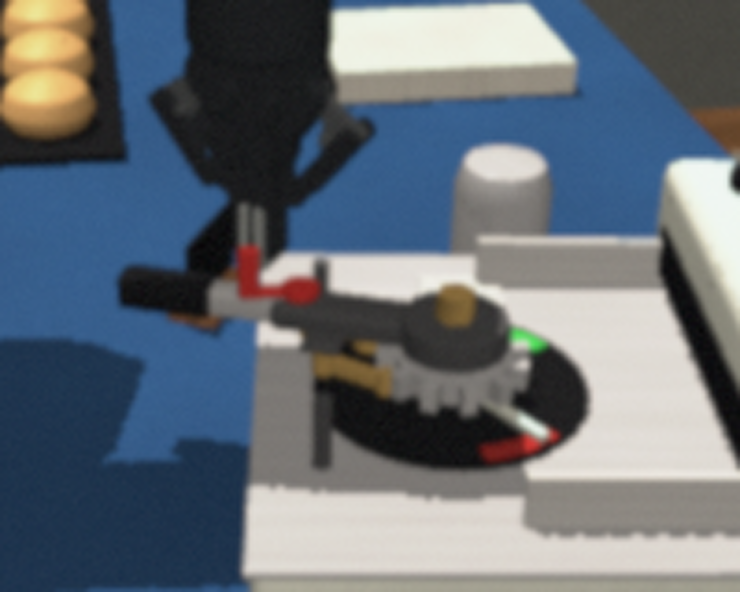

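View pics/top5.png

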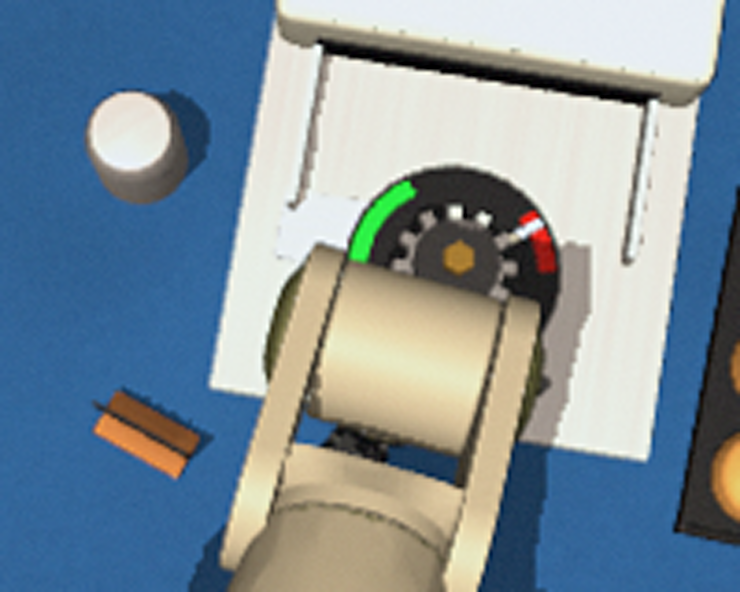

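```bash
python3 - <<'E'
from h import *
from bench import env,kinematics,monitor,eyes
def F():
    s=monitor.sense();return round(s["clock"],2),np.round(s["contact_force"],1),np.round(s["position"],4)
Z=.0915
for q,d,v in[(.15,.05,.12),(.4,.05,.12),(.62,.05,.1),(.65,.3,.05),(.65,.55,.05),(.65,.8,.05)]:
    p,o=push(q,d,.015,z=Z);r=env.movel(p,v,frame=o,guard=18);print(q,d,r,F())
    if r:break
else:
    for d in(.95,1.1,1.25):
        p,o=push(.65,d,.015,z=Z);r=env.movel(p,.03,frame=o,guard=10);print(d,r,F())
        if r:break
for n in("side","wrist"):
    f=eyes.grab_frame(n);a=f["frame"][140:300,230:430,::-1] if n=="side" else f["frame"][...,::-1]
    cv2.imwrite(f"pics/{n}6.png",cv2.resize(a,None,fx=3.7,fy=3.7,interpolation=2) if n=="side" else a)
E
```

```text
0.15 0.05 False (12.44, array([ 5.6,  2.8, -1.6]), array([ 0.5506, -0.053 ,  0.0917]))
0.4 0.05 False (12.84, array([3.8, 4.2, 0.2]), array([ 0.5476, -0.0805,  0.0918]))
0.62 0.05 False (13.23, array([-1.1,  2.6,  2.3]), array([ 0.5495, -0.1048,  0.0914]))
0.65 0.3 False (13.67, array([-1.4,  4.4,  1. ]), array([ 0.5482, -0.1161,  0.0913]))
0.65 0.55 False (14.07, array([-1.3,  4.4,  0. ]), array([ 0.5486, -0.125 ,  0.0913]))
0.65 0.8 False (14.47, array([-1.1,  5.3, -0.4]), array([ 0.5509, -0.1335,  0.0913]))
0.95 True (14.7, array([-3.5,  2.6,  5.4]), array([ 0.5511, -0.1365,  0.091 ]))
```

View pics/side6.png

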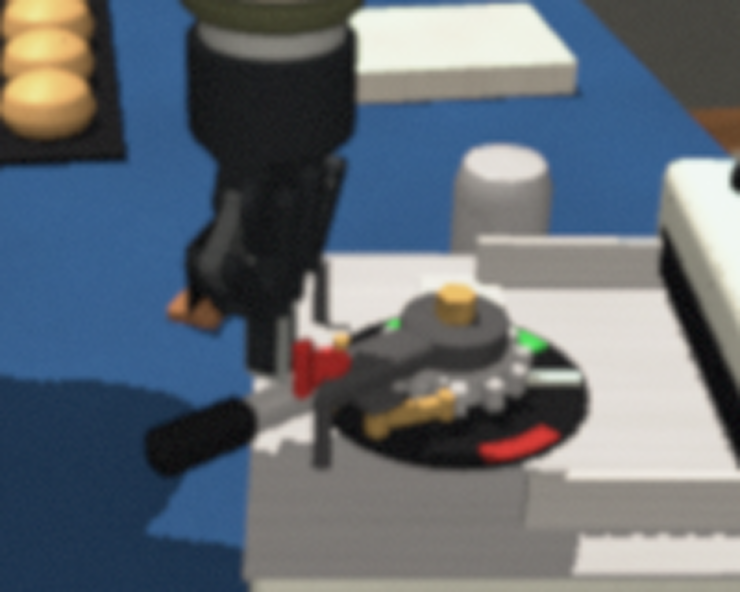

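View pics/wrist6.png

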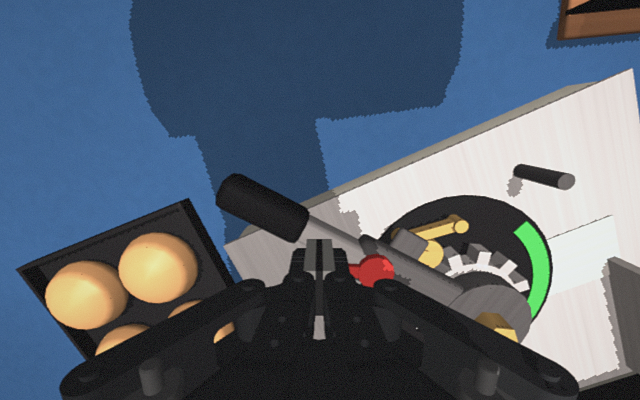

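```bash
python3 - <<'E'
from h import *
from bench import env,kinematics,monitor,eyes
def F():
    s=monitor.sense();return round(s["clock"],2),np.round(s["contact_force"],1),np.round(s["position"],4)
p0=monitor.sense()["position"];n=e(TH0+.65-.45+.9-np.pi/2)
env.movel(p0+np.r_[.02*n,0],.12);p=p0+np.r_[.02*n,.0];
env.movel(p+np.array([-.06,.04,.07]),.2);print(F())
for nm in("top","wrist","side"):
    f=eyes.grab_frame(nm);np.savez(f"pics/{nm}7.npz",**f);a=f["frame"][...,::-1]
    if nm=="top":a=cv2.resize(a[120:280,240:440],None,fx=3.7,fy=3.7,interpolation=2)
    if nm=="side":a=cv2.resize(a[140:300,230:430],None,fx=3.7,fy=3.7,interpolation=2)
    cv2.imwrite(f"pics/{nm}7.png",a)
E
```

```text
(15.77, array([-0.2, -1.3, -0.9]), array([ 0.4753, -0.0853,  0.1605]))
```

View pics/top7.png

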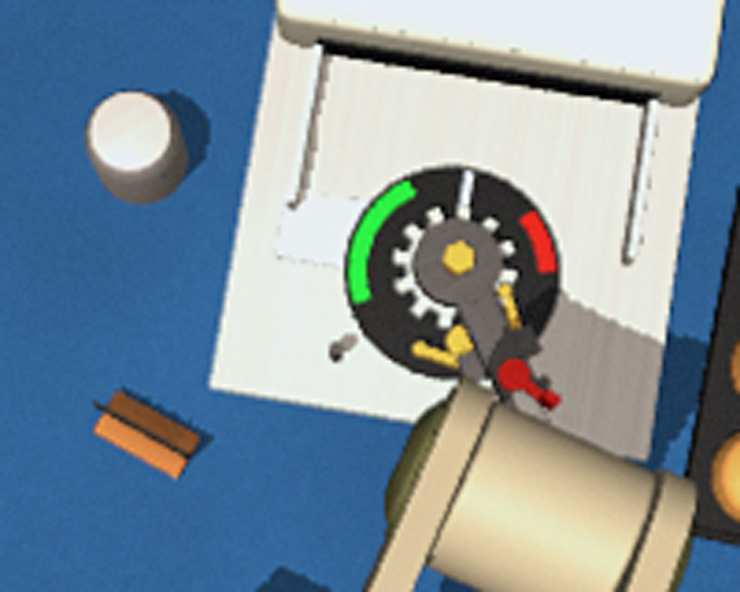

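View pics/wrist7.png

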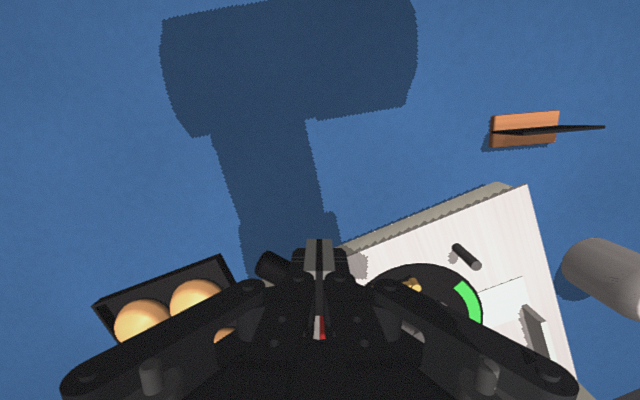

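View pics/side7.png

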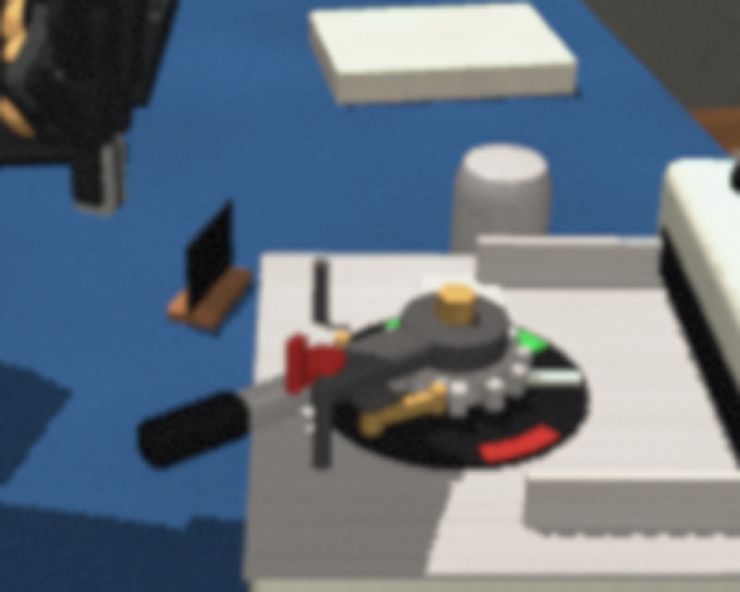

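```bash
python3 - <<'E'
from h import *
T=np.load("pics/top7.npz")
z=lambda u,v:(u/3.7+240,v/3.7+120)
hub=onz(T,z(515,376),.113)[:2];tab=onz(T,z(550,399),.137)[:2];pt=onz(T,z(468,175),.067)[:2];S=np.load("pics/side7.npz")
print(tri(T,z(550,399),S,(297/3.7+230,340/3.7+140)))
a=lambda v:np.arctan2(v[1],v[0])
th=a(hub-A);ph=a(tab-hub)
print(hub,tab,np.linalg.norm(hub-A),np.linalg.norm(tab-hub),"q",(th-TH0+np.pi)%(2*np.pi)-np.pi,"d",ph-th+.45)
print("bolt",a(pt-A)-YAW+1.3,np.linalg.norm(pt-A))
w=T["frame"][205:245,360:410,::-1];cv2.imwrite("pics/t7b.png",cv2.resize(w,None,fx=12,fy=12,interpolation=0))
E
```

```text
(array([ 0.56248142, -0.13690806,  0.13551892]), np.float64(0.003330396660440639))
[ 0.57794734 -0.11673828] [ 0.56066987 -0.13654497] 0.08868296054154305 0.026283371269204693 q 0.5875602394115802 d 0.8639345151869058
bolt 1.2890785778350522 0.06653560982665886
```

View pics/t7b.png

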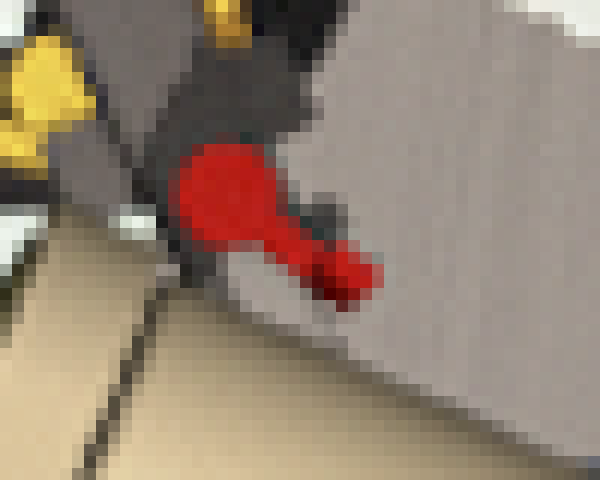

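```bash
python3 - <<'E'
from h import *
from bench import env,kinematics,monitor,eyes
def F():
    s=monitor.sense();return round(s["clock"],2),np.round(s["contact_force"],1),np.round(s["position"],4)
Z=.0915
p,o=push(.65,.9,.036,z=Z,out=.003)
env.movel(p+[-.02,.01,.045],.25,frame=o);env.movel(p,.15,guard=10);print(F())
p,o=push(.65,.9,.019,z=Z);print(env.movel(p,.08,guard=20),F())
p,o=push(.65,.9,.004,z=Z);print(env.movel(p,.03,guard=16),F())
p,o=push(.65,.9,.04,z=Z);env.movel(p,.15)
p=p+np.array([-.09,.06,.09]);env.movel(p,.25);print(F())
f=eyes.grab_frame("top");np.savez("pics/top8.npz",**f);cv2.imwrite("pics/top8.png",cv2.resize(f["frame"][160:270,330:430,::-1],None,fx=5.4,fy=5.4,interpolation=2))
E
```

```text
(16.77, array([ 0.5, -0.2, -0.1]), array([ 0.5354, -0.1245,  0.0921]))
False (17.14, array([ 0.2, -0.1, -0.4]), array([ 0.5494, -0.1346,  0.0921]))
True (17.46, array([-4.3,  2.6,  3.5]), array([ 0.5513, -0.1359,  0.0912]))
(18.48, array([-0.2, -0.1, -1.3]), array([ 0.4428, -0.0629,  0.181 ]))
```

View pics/top8.png

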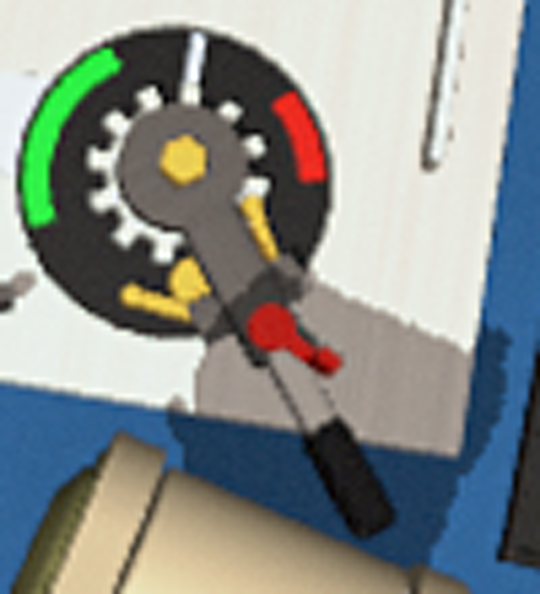

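```bash
python3 - <<'E'
from h import *
from bench import env,kinematics,monitor,eyes
def F():
    s=monitor.sense();return round(s["clock"],2),np.round(s["contact_force"],1),np.round(s["position"],4),round(s["finger_gap"],3)
T=np.load("pics/top8.npz")
g=onz(T,(350/5.4+330,485/5.4+160),.105)[:2]-A
q=(np.arctan2(g[1],g[0])-TH0+np.pi)%(2*np.pi)-np.pi;print("q",q,np.linalg.norm(g))
p,o=grip(q,1,z=.052)
env.release()
env.reach(p+[0,0,.10],o);print(F())
print(env.movel(p,.15,guard=8),F())
env.close_gripper(30);print(F())
for n in("side","wrist"):
    f=eyes.grab_frame(n);a=f["frame"][140:300,230:430,::-1] if n=="side" else f["frame"][...,::-1]
    cv2.imwrite(f"pics/{n}9.png",cv2.resize(a,None,fx=3.7,fy=3.7,interpolation=2) if n=="side" else a)
E
```

```text
q 0.625740958693922 0.16678405139017108
(21.01, array([0.6, 0.2, 0.9]), array([ 0.5143, -0.1534,  0.1521]), 1.004)
False (21.82, array([-0.8,  0.9,  0.1]), array([ 0.5149, -0.1537,  0.0529]), 0.996)
(22.43, array([-1.1,  0.9,  3.9]), array([ 0.5143, -0.1534,  0.0523]), 0.255)
```

View pics/side9.png

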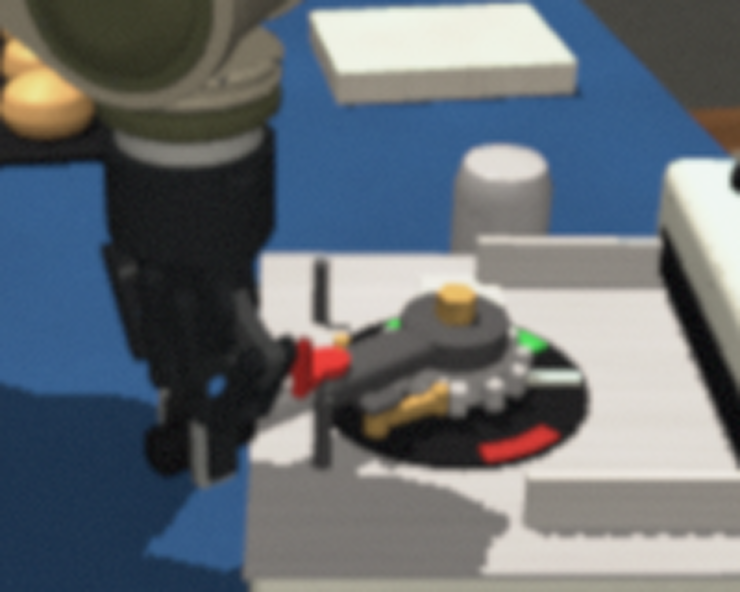

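View pics/wrist9.png

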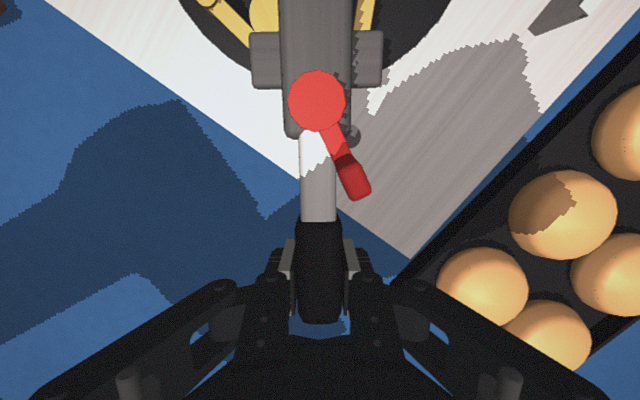

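```bash
cat >> h.py <<'E'
def swing(q0,q1,n,v=.15,guard=25):
    from bench import env,monitor
    for q in np.linspace(q0,q1,n+1)[1:]:
        p,o=grip(q,1,z=.052,r=RG);r=env.movel(p,v,frame=o,guard=guard)
        s=monitor.sense();f=s["contact_force"];t=e(TH0+q+np.pi/2)
        print(round(q,2),r,round(s["clock"],2),"tan %.1f rad %.1f z %.1f"%(f[:2]@t,f[:2]@e(TH0+q),f[2]))
        if r:return False
    return True
RG=.162
def pointer(f):
    h=cv2.cvtColor(f["frame"],cv2.COLOR_RGB2HSV)
E
python3 - <<'E'
from h import *
from bench import env,eyes
swing(.62,.4,1)
f=eyes.grab_frame("top");cv2.imwrite("pics/top10.png",cv2.resize(f["frame"][160:270,310:430,::-1],None,fx=5,fy=5,interpolation=2))
f=eyes.grab_frame("side");cv2.imwrite("pics/side10.png",cv2.resize(f["frame"][140:300,230:430,::-1],None,fx=3.7,fy=3.7,interpolation=2))
E
```

```text
0.4 False 22.92 tan -1.9 rad 5.6 z 6.3
```

View pics/side10.png

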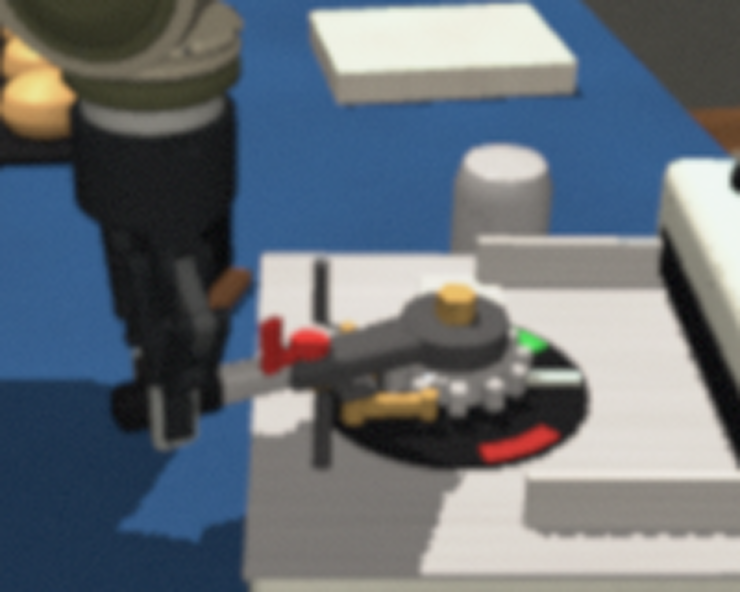

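View pics/top10.png

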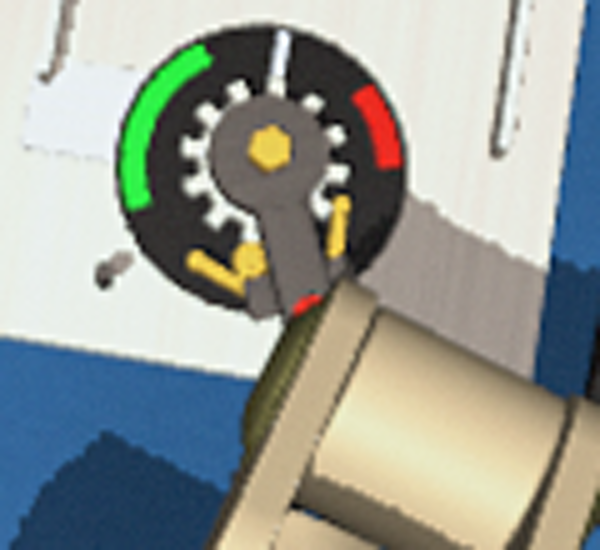

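```bash
python3 - <<'E'
from h import *
from bench import env,eyes
ok=swing(.4,-.61,5)
f=eyes.grab_frame("top");cv2.imwrite("pics/top11.png",cv2.resize(f["frame"][130:270,250:430,::-1],None,fx=4,fy=4,interpolation=2))
ok=ok and swing(-.61,.0,3,.12)
f=eyes.grab_frame("top");cv2.imwrite("pics/top12.png",cv2.resize(f["frame"][130:270,250:430,::-1],None,fx=4,fy=4,interpolation=2))
E
```

```text
0.2 False 23.38 tan -1.7 rad 8.5 z 10.0
-0.0 False 23.75 tan -1.2 rad 12.6 z 12.4
-0.21 False 24.12 tan -2.7 rad 14.4 z 14.7
-0.41 False 24.48 tan -1.8 rad 15.4 z 12.9
-0.61 False 24.85 tan -1.1 rad 15.7 z 11.9
-0.41 False 25.32 tan -3.5 rad 13.0 z 10.5
-0.2 False 25.75 tan -5.8 rad 10.7 z 9.2
0.0 False 26.18 tan -6.1 rad 6.9 z 8.9
```

View pics/top11.png

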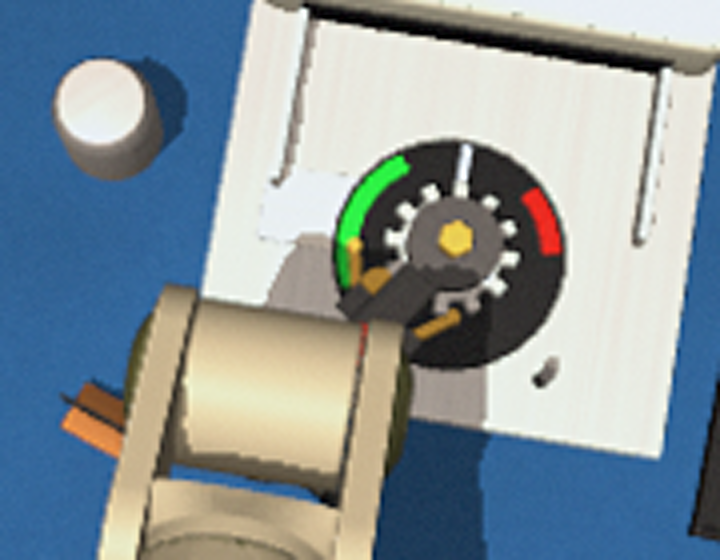

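View pics/top12.png

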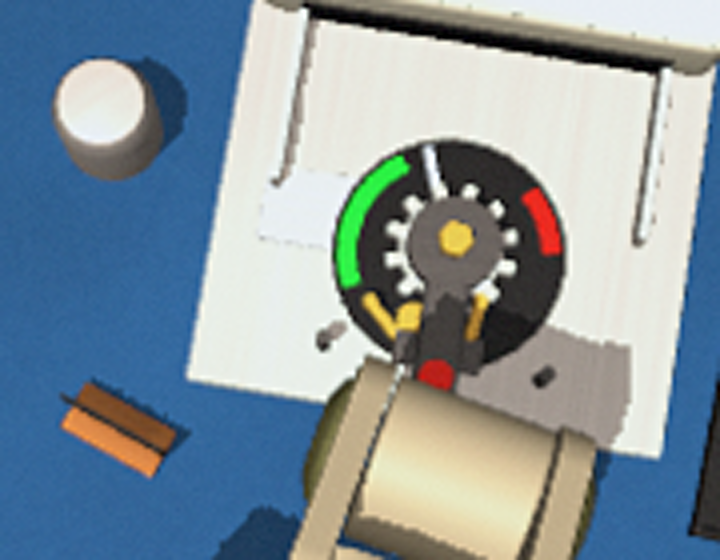

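```bash
python3 - <<'E'
from h import *
from bench import env,eyes
ok=swing(0,.61,3,.12)
f=eyes.grab_frame("top");np.savez("pics/top13.npz",**f);cv2.imwrite("pics/top13.png",cv2.resize(f["frame"][130:270,250:430,::-1],None,fx=4,fy=4,interpolation=2))
f=eyes.grab_frame("wrist");cv2.imwrite("pics/wrist13.png",f["frame"][...,::-1])
E
```

```text
0.2 False 26.65 tan -6.9 rad 4.1 z 6.8
0.41 False 27.07 tan -6.3 rad 1.2 z 7.2
0.61 False 27.5 tan -5.6 rad -1.2 z 6.3
```

View pics/top13.png

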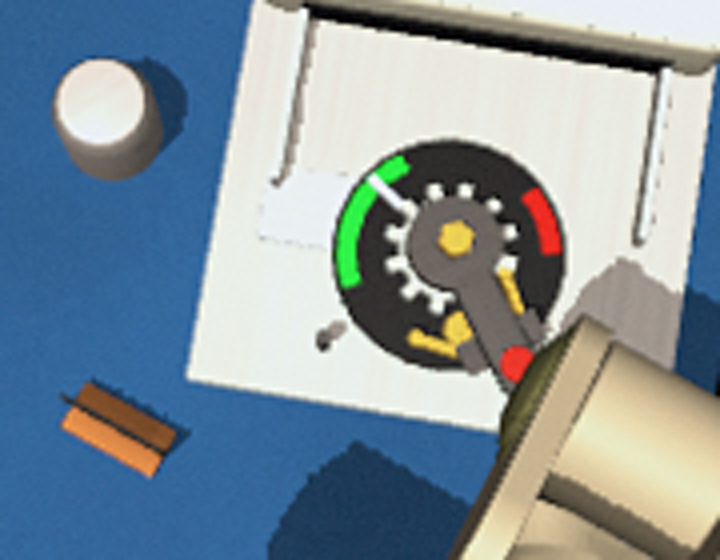

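View pics/wrist13.png

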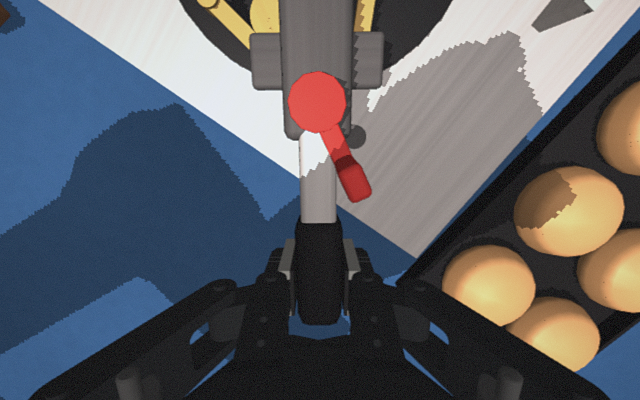

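```bash
python3 - <<'E'
from h import *
from bench import env,eyes,monitor
env.release();p=monitor.sense()["position"]
print(env.movel(p+[0,0,.12],.15));p,o=monitor.sense()["position"],None
env.movel(p+[-.15,.06,.05],.25)
s=monitor.sense();print(s["clock"],s["contact_force"].round(1),s["position"].round(3))
f=eyes.grab_frame("top");np.savez("pics/top14.npz",**f);cv2.imwrite("pics/top14.png",cv2.resize(f["frame"][130:280,250:430,::-1],None,fx=4,fy=4,interpolation=2))
f=eyes.grab_frame("top");cv2.imwrite("pics/top14f.png",f["frame"][...,::-1])
z=lambda u,v:(u/4+250,v/4+130)
pt=onz(f,z(372,181),.067)[:2]-A
E
```

```text
False
30.0167 [-0.1 -0.9 -0.8] [ 0.363 -0.091  0.221]
```

View pics/top14.png

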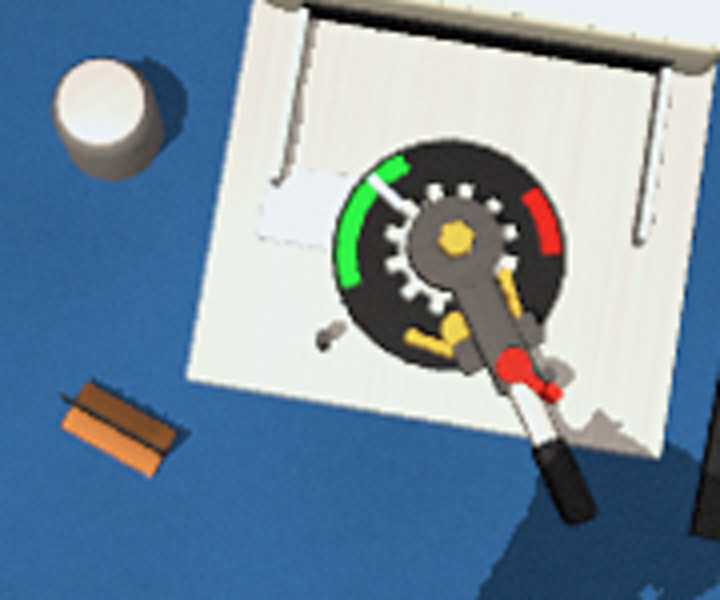

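View pics/top14f.png

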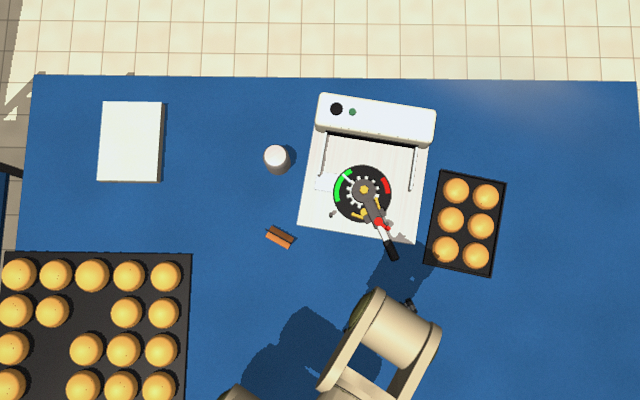

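```bash
python3 - <<'E'
from h import *
T=np.load("pics/top14.npz");T0=np.load("pics/top0.npz")
z=lambda u,v:(u/4+250,v/4+130)
a=lambda v:np.arctan2(v[1],v[0])%(2*np.pi)
pt=onz(T,z(372,181),.067)[:2]-A;print("bolt",(a(pt)-YAW+1.3)%(2*np.pi),np.linalg.norm(pt))
g=onz(T,z(565,483),.105)[:2]-A;hub=onz(T,z(515,366),.113)[:2];tab=onz(T,z(553,391),.137)[:2]
print("q",a(g)-TH0,"hubq",a(hub-A)-TH0,"lever",a(tab-hub)-a(g)+.45,np.linalg.norm(tab-hub))
for n,(u,v,U,V) in dict(shaker=(255,135,298,180),card=(260,220,300,252),tray=(425,168,508,255)).items():
    t=T0["frame"][v:V,u:U];r=cv2.phaseCorrelate(cv2.cvtColor(t,7).astype(np.float32),cv2.cvtColor(T["frame"][v:V,u:U],7).astype(np.float32));print(n,"shift px",np.round(r[0],2))
E
```

```text
bolt 2.299129925268842 0.06655559829087976
q 0.5721255238090479 hubq 0.5778858876311563 lever 0.8799238718343501 0.026432156888802013
shaker shift px [0.56 0.5 ]
card shift px [-0.05 -0.06]
tray shift px [-0.05 -0.01]
```

```bash
python3 - <<'E'
import numpy as np,cv2
for n in("top0","top14"):
    g=cv2.cvtColor(np.load(f"pics/{n}.npz")["frame"],cv2.COLOR_RGB2HSV)[135:185,255:300]
    print(n,np.argwhere((g[...,1]<60)&(g[...,2]>90)).mean(0))
from bench import job;job.hand_in()
E
```

```text
top0 [23.7408056  19.97022767]
top14 [23.55871886 19.91103203]
the job is handed in; nothing more can be done
```

The job is handed in. The lever is over on the loosen side, the pointer stands in the green band, and the gripper has let go and is clear. The handle was left near its anticlockwise end. The clock read about 30 s at the last motion check, against the 56 s limit.

**What I did**
- I pushed the red tab anticlockwise with the shut fingers. I then pushed it a second time, and it stopped hard at the same place, so I take it to be fully over.
- I gripped the handle, swung it back idle (the pointer stayed still), and made one working stroke.
- I then released the handle and backed the arm away.

**Last checks from the top picture**
- **Bolt:** about 2.30 rad, inside the green band of 1.90 to 3.35.
- **Lever:** about 0.88 rad, with an uncertainty of roughly 0.1, against 0.90 fully over.
- **Bystanders:** the card and tray moved less than 0.1 px. The shaker check disagreed: image correlation gave 0.5 px of shift, but the centroid moved only 0.2 px, which I read as noise. The arm never worked near it.

**What did not go as expected**
- **First push missed:** the fingers passed above the tab without touching anything. A light touch on the deck, about 4 N, showed the real fingertips sit about 26 mm behind the stated TCP. I corrected the heights for that.
- **Bolt turned early:** it loosened to about 1.3 rad while the tab was being pushed, so the ratchet was already gripping before the lever was fully over. In every picture I took it had only turned in the loosening direction.
- **Side force on the handle:** during the swings the sensed force reached about 16 N along the handle and 15 N upward, from the grip sliding slightly.

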